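# Hang the parts basket in the ultrasonic cleaner

### The job

Hang the small steel watch-parts basket inside the tank of the ultrasonic cleaner by hooking its bent lip over the blue hanger strip on the tank's rim, and get the hook fully down into the notch of the strip, basket upright and at rest, then let go. The strip can be clipped anywhere along the rim, so feel (or look) for the notch, and be gentle: do not push hard on the cleaner, do not drop the basket, and leave the other things on the bench alone.

Things in the scene. Friction and masses are not known exactly. Their poses are not given: they have to be found in the camera images.
- basket: Loose hook-on basket, steel, 0.13 to 0.21 kg, standing on the bench. Origin: centre of its underside; z up, x towards the hook. Tray 60 (x) by 56 (y) by 30 mm tall, open on top. On its +x side a strap 30 mm wide (outer face x = +30 mm) rises to the hook. Fully home it hangs with its origin 34 mm above the cleaner's (43 mm when only on the plain strip edge), x along the cleaner's x.
- basket_hook (a point): Centre of the hook's slot at its top, under the flange: at x +36.5, y 0, z +85 mm of the basket, same axes. The flange is 30 mm wide (y), 4 mm thick; the lip bent down from its outer end is 3 mm thick and reaches 14 mm below this point. The slot between strap and lip is 13 mm wide in x (6.5 mm either way) and open below.
- basket_tab (a point): Grip point in the red tab that stands on the flange: 28 mm above basket_hook, at x +36.5, y 0, z +113 mm of the basket. The tab is 10 mm thick (x), 28 mm wide (y), from z = 89 to 129 mm. Grip it from above with the fingers closing along the basket's x; the basket then hangs off to one side (-x) but a 60 N grip holds it level.
- cleaner: Fixed grey ultrasonic cleaner, dry open tank; 160 (x) by 230 (y) mm, deck 100 mm high. Origin: centre of its underside; z up, x from its control panel towards the rim with the blue strip. Tank 100 (x) by 170 (y) mm about the origin, floor at z = 20 mm. It and the strip are rigid; more than 30 N from the basket, or 5 N from the gripper, is rough.
- strip_mid (a point): Point over the middle of the tank's +x edge, at x +53, y 0, z +128 mm of the cleaner: mid-thickness and top edge of the blue upright strip, 8 mm thick (x), 180 mm long (y), 28 mm above the deck. One square notch in its top edge, 36 mm wide (y), 9 mm deep. The strip is clipped anywhere along y: the notch's centre is up to 25 mm either way from this point, unmeasured; feel or look for it.
- loupe: Teal eye loupe, 36 mm diameter, 36 mm tall, standing about 90 mm from the basket; leave alone. Origin: centre of underside.
- movement_holder: Black round movement holder with a watch movement on it, 56 mm diameter, 20 mm tall, about 95 mm from the basket; leave alone. Origin: centre of underside.
- tweezers: Dark steel tweezers, 125 mm long, 5 mm thick, lying beyond the basket; leave alone. Origin: middle of the underside.
- case_ring: Steel watch case ring, 38 mm diameter, 18 mm tall; leave alone. Origin: centre of underside.
- parts_tray: White divided parts tray, 90 by 130 mm, 18 mm tall; leave alone. Origin: centre of underside.
- driver_stand: Round stand with five small screwdrivers, 100 mm diameter, 93 mm tall; leave alone. Origin: centre of underside.
- oil_bottle: Small amber jar, 34 mm diameter, 60 mm tall; leave alone. Origin: centre of underside.
Mind the look-alikes: they are no part of the job. Leave any yellow look-alike of the basket alone.

How it is judged:
On the way:
1. the basket's lip is hooked over the blue strip, the basket inside the tank (z of basket in the frame of cleaner between 0.03 and 0.048 m and x of basket in the frame of cleaner between 0.01 and 0.023 m and y of basket in the frame of cleaner between -0.06 and 0.06 m and angle between the x axis of basket and the x axis of cleaner, either way round below 0.2 rad), for 0.1 s.
At the end, for the whole second after the job is handed in: The basket hangs free and at rest in the tank, hook down in the strip's notch: origin 31 to 36.5 mm above the cleaner's, 10 to 23 mm towards the strip and within 35 mm of the middle along it; upright within 0.1 rad, x axes within 0.2 rad; carried by the strip (z of basket in the frame of cleaner between 0.031 and 0.0365 m and x of basket in the frame of cleaner between 0.01 and 0.023 m and y of basket in the frame of cleaner between -0.035 and 0.035 m and angle between the x axis of basket and the x axis of cleaner, either way round below 0.2 rad and angle between basket's own z axis and vertical below 0.1 rad and contact force between basket and cleaner above 0.4 N and linear speed of basket below 0.02 m/s and angular speed of basket below 0.2 rad/s); the robot touches nothing.
It fails at once if more than 30 N between the basket and the cleaner or its strip (pushed hard or dropped) (contact force between basket and cleaner above 30 N).
It fails at once if the gripper or arm pushes on the cleaner with more than 5 N (contact force between any of the arm, the fingers and cleaner above 5 N).
It fails at once if another thing on the bench is moved by more than 15 mm (distance of any of loupe, movement_holder, tweezers, case_ring, parts_tray, driver_stand, oil_bottle from where it was at the start of the episode above 0.015 m).
It also fails if it takes over 72 s, if anything falls off the work surface, if the arm or the gripper's body presses on something with over 40 N, if the wrist force passes 120 N, or if a joint passes its speed limit or range.

### The arm

A 6-joint arm with a two-finger parallel gripper is mounted at the origin on the work surface. World frame = base frame: x ahead of the robot, y to its left, z up, the work surface at z = 0. Lengths are in m, angles in rad, forces in N, time in s.
With the tool pointing down it reaches from about 0.375 to 0.975 m from the base axis. Payload 3.8 kg.
Tool frame: the origin (TCP) lies midway between the tips of the shut fingers; the grasp point (between the pads) lies 19 mm behind it; z points along the fingers, y is the line along which they close (so a half turn about z gives the same grasp; the last joint's range is limited). The gripper opens to 85 mm and grips with 20 to 120 N. Pads are 22 mm wide; open, the fingers measure 114 mm over their backs; the gripper's body (76 mm by 85 mm) begins 54 mm behind the grasp point. The pads swing forward as they close: fully open they stand 13 mm farther back than shut.
Start: joints at [1.066, 0.264, 1.604, -0, 1.274, -0.037], TCP at [0.304, 0.602, 0.231] pointing down, gripper open.
Joint ranges: [-2.63, 2.63], [-0.94, 2.18], [0.31, 2.57], [-1.31, 4.45], [0, 2.66], [-2.55, 2.55]. Speed limits (rad/s): [2.57, 2.57, 3.14, 3.14, 3.14, 3.14].

### API

Orientations are given as a rotation vector (axis times angle).
In Python, from workcell import bot gives the robot as it stands.
- The arm moves only by the tool step_arm, never from a script. Its argument "motion" is a list of rows, each a list of 5 numbers: the finger opening in cm, from 0 to 8.54, then the shift along the tool's x, y, z in cm, then the turn about the tool's z in degrees. In form: [[claw, dx, dy, dz, twist], ...]. A call has 1 to 20 rows; each row is the pose to reach, as a shift and turn from the pose commanded when the call began, along the tool's axes at that moment; what a row does not reach only later rows make up. A row lasts 1/10 s, in which the tool goes at most 50 mm and 8.59 degrees, less where a joint would pass 70% of its speed; a pose out of reach is approached as far as the arm can. A call with a gripper value outside its range is refused whole. The fingers move at their own pace and stop on an object; "force" is the grip in N (left out, the last holds). Time passes only in rows, so rows that repeat a pose let the fingers close. It gives the time, the measured TCP pose, the force, the opening and the grip force at its end, in the units of the state.
- bot.read_state(): the state, without advancing time (a new reading comes with each control period).
- bot.read_camera(name): name is "side" or "top" or "wrist"; returns (picture, depth): 480x640x3 uint8, red, green, blue; 480x640 float32, m along the optical axis (not along the pixel's ray), 0 where there is no reading.
- bot.calibration(name): a dict with "mtx" (3x3 intrinsics, pixels), "origin" and "orientation" of the camera in the world; the wrist camera has in their place "T_tool_cam" (4x4, takes a point from camera to tool coordinates, whose origin is the TCP and whose axes are the flange's). Camera axes: x right, y up, looking along -z (the intrinsics and any distortion apply to the point x, -y, -z); pixel columns grow to the right and rows downward; lengths in m; the calibration is good to about 2 mm. A picture is of the moment at which its call begins: read the wrist's pose just before it. calibration takes no time and is no camera call.
- bot.finish_job(): hands the job in; it is judged then, once.
The state is a dict: "time": time; "q": joint angles; "joint_vel": joint speeds; "joint_torque": joint torques, N m; "tool_pos": TCP position; "tcp_rot": TCP orientation; "wrist_force": force on the tool from outside, world axes, zero at the start; "torque": the same for the moment, N m; "width": opening from 0.0 (shut) to 1.0 (fully open); "grip_force": force on a finger pad.
Only numpy, scipy, OpenCV 4.12 (cv2) and the standard library are available. Lean on these libraries where they do the work, as an engineer would, in place of code of your own. Each camera call takes 0.05 s, during which the arm holds its last target. There are 200 camera calls.

## Working session

There is one attempt and no reset: what is moved stays moved. The work goes in short steps, Python scripts to look and compute and a tool call to move; the robot and the scene stay as the last step left them, time stands still between calls to the robot, and variables do not carry over. Pictures are saved under pics/ and viewed, at most 10 in all, crops included, and the job is handed in when it is done.

Besides the shell and the picture viewer there is one more tool, called after ">>>" by a JSON object that holds its "name" and its "arguments". step_arm: Moves the arm, as the interface text tells. Its arguments: {"type":"object","properties":{"motion":{"type":"array","items":{"type":"array","items":{"type":"number"}}},"force":{"type":"number"}},"required":["motion"]}

```bash
mkdir -p pics; cat > h.py <<'E'
import numpy as np,cv2
from workcell import bot
from scipy.spatial.transform import Rotation as R
def cam(name):
    s=bot.read_state(); img,d=bot.read_camera(name); c=bot.calibration(name)
    K=np.array(c["mtx"])
    if name=="wrist":
        T=np.eye(4);T[:3,:3]=R.from_rotvec(s["tcp_rot"]).as_matrix();T[:3,3]=s["tool_pos"];T=T@np.array(c["T_tool_cam"])
    else:
        T=np.eye(4);o=np.array(c["orientation"]);T[:3,:3]=o if o.shape==(3,3) else R.from_rotvec(o).as_matrix();T[:3,3]=c["origin"]
    return img,d,K,T
def cloud(d,K,T):
    v,u=np.mgrid[:d.shape[0],:d.shape[1]]
    p=np.stack([(u-K[0,2])/K[0,0]*d,-(v-K[1,2])/K[1,1]*d,-d],-1)
    return p@T[:3,:3].T+T[:3,3]
def save(n,img): cv2.imwrite("pics/"+n,img[:,:,::-1])
E
python3 - <<'E'
from h import *
for n in("top","side"):
    print(n,bot.calibration(n))
    i,d,K,T=cam(n);save(n+"0.png",i);np.savez(n+"0.npz",i=i,d=d,K=K,T=T)
print(bot.calibration("wrist")); print(bot.read_state())
E
```

```text
top {'mtx': array([[458.34285137,   0.        , 324.42006843],
       [  0.        , 458.34285137, 240.84589917],
       [  0.        ,   0.        ,   1.        ]]), 'origin': array([0.41467593, 0.00345781, 0.84875948]), 'orientation': array([ 0.17079724, -0.16950473, -1.51761049])}
side {'mtx': array([[460.30466135,   0.        , 334.70391175],
       [  0.        , 460.30466135, 238.78856205],
       [  0.        ,   0.        ,   1.        ]]), 'origin': array([0.35265218, 0.6455023 , 0.48979995]), 'orientation': array([ 0.21660333, -1.44520353, -2.45464956])}
{'mtx': array([[346.06012843,   0.        , 320.29046409],
       [  0.        , 346.06012843, 247.65608078],
       [  0.        ,   0.        ,   1.        ]]), 'T_tool_cam': array([[ 3.64224454e-04,  9.63703179e-01,  2.66975747e-01,
         6.82124602e-02],
       [ 9.99999723e-01, -5.24097853e-04,  5.27577562e-04,
        -4.91044235e-04],
       [ 6.48349589e-04,  2.66975481e-01, -9.63703104e-01,
        -1.43559864e-01],
       [ 0.00000000e+00,  0.00000000e+00,  0.00000000e+00,
         1.00000000e+00]])}
{'time': 0.1, 'q': array([ 1.06607400e+00,  2.64731879e-01,  1.60525564e+00, -2.78641965e-06,
        1.27372187e+00, -3.68790563e-02]), 'joint_vel': array([-4.96910722e-04, -2.05949474e-03, -3.63667756e-03,  2.24137651e-04,
        7.87931393e-05,  1.00610795e-03]), 'joint_torque': array([-4.74281751e-04, -5.16704357e+01, -3.68591630e+01,  9.59104455e-06,
        6.26114546e-03,  1.00015868e-05]), 'tool_pos': array([0.30406183, 0.60187859, 0.23004028]), 'tcp_rot': array([-0.72807043, -3.05548135,  0.00320433]), 'wrist_force': array([-0.65598667, -0.63302654,  0.78941933]), 'torque': array([-0.02870248,  0.00395712, -0.03128037]), 'grip_force': 0.0, 'width': 1.0007591111367642}
```

View pics/top0.png

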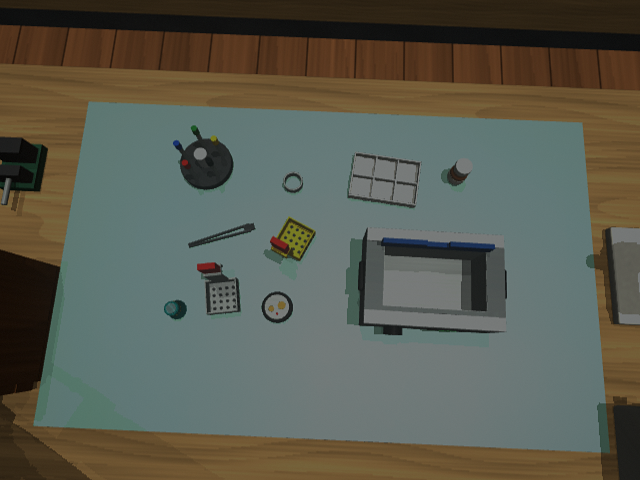

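View pics/side0.png

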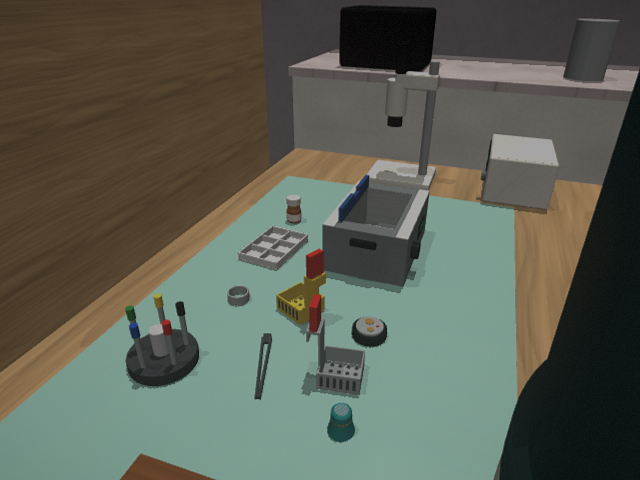

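The top view shows two basket-like things. The steel one has its tray at (222,296) and red tab at (208,267). The yellow look-alike has its tray at (295,240) and tab at (280,244). The grey steel one fits the description; the yellow one must be left alone. The cleaner is at (433,280) with the blue strip at (385–495,243). I'll confirm with a crop and measure.

```bash
python3 - <<'E'
from h import *
z=np.load("top0.npz");i,d,K,T=[z[k] for k in"idKT"]
a=cv2.resize(i[190:330,160:340],None,fx=4,fy=4,interpolation=cv2.INTER_CUBIC);save("crop1.png",a)
def fit(n,m,P):
    p=P[m]; q=p[:,:2].astype(np.float32); print(n,len(p),p.mean(0).round(4),"zrange",np.percentile(p[:,2],[2,98]).round(3),"rect",[np.round(x,4) for x in cv2.minAreaRect(q)])
for n in("top","side"):
    z=np.load(n+"0.npz");i,d,K,T=[z[k] for k in"idKT"];P=cloud(d,K,T);hsv=cv2.cvtColor(i,cv2.COLOR_RGB2HSV);h,s,v=hsv[...,0],hsv[...,1],hsv[...,2]
    red=((h<6)|(h>174))&(s>150)&(d>0)&(P[...,2]>.06)&(P[...,2]<.14)
    k,l,st,c=cv2.connectedComponentsWithStats(red.astype(np.uint8))
    for j in range(1,k):
        if st[j,4]>40: print(c[j].round(),end=' ');fit(n+" red",l==j,P)
    blue=(h>100)&(h<125)&(s>140)&(d>0)&(P[...,2]>.09)&(P[...,2]<.14)&(P[...,1]<0)
    fit(n+" blue",blue,P)
    deck=(abs(P[...,2]-.1)<.004)&(s<60)&(P[...,1]<.1)&(P[...,0]>.2)
    fit(n+" deck",deck,P)
    if n=="top":
        u=np.zeros_like(red);u[265:325,195:245]=1
        fit("floor tray",u&(s<60)&(P[...,2]<.035)&(P[...,2]>.0),P)
        fit("tray rim",u&(s<60)&(P[...,2]<.035)&(P[...,2]>.025),P)
        # strip top profile along y
        p=P[blue]; t=p[p[:,2]>.10]
        for y in np.arange(-.34,.0,.006):
            w=t[abs(t[:,1]-y)<.003]
            if len(w): print(round(y,3),w[:,2].max().round(4),w[w[:,2]>w[:,2].max()-.004][:,0].mean().round(4),len(w))
E
```

```text
[278. 243.] top red 104 [0.5678 0.0817 0.1274] zrange [0.121 0.13 ] rect [array([0.5682, 0.0815]), array([0.0278, 0.0092]), np.float64(63.7544)]
[206. 266.] top red 108 [0.5244 0.1948 0.1275] zrange [0.123 0.13 ] rect [array([0.5247, 0.1948]), array([0.0095, 0.0276]), np.float64(8.6385)]
top blue 482 [ 0.5791 -0.1778  0.1252] zrange [0.116 0.129] rect [array([ 0.5794, -0.1763]), array([0.1792, 0.0073]), np.float64(89.367)]
top deck 6520 [ 0.5164 -0.1762  0.0997] zrange [0.097 0.103] rect [array([ 0.5276, -0.1769]), array([0.2312, 0.1604]), np.float64(89.1721)]
floor tray 1700 [0.4891 0.1932 0.0064] zrange [0.   0.03] rect [array([0.4927, 0.1979]), array([0.111 , 0.0927]), np.float64(4.1643)]
tray rim 186 [0.4887 0.1884 0.0287] zrange [0.025 0.033] rect [array([0.4893, 0.1889]), array([0.0599, 0.0575]), np.float64(9.1946)]
-0.268 0.1277 0.5789 3
-0.262 0.129 0.5775 16
-0.256 0.129 0.5788 19
-0.25 0.129 0.5785 17
-0.244 0.1294 0.5785 20
-0.238 0.1292 0.5784 14
-0.232 0.1305 0.5781 16
-0.226 0.1296 0.5785 18
-0.22 0.1292 0.5793 18
-0.214 0.1291 0.5788 14
-0.208 0.1299 0.5785 16
-0.202 0
[... 478 characters left out ...]
 red 386 [0.5665 0.0856 0.112 ] zrange [0.091 0.13 ] rect [array([0.5674, 0.083 ]), array([0.0289, 0.0098]), np.float64(65.0894)]
[314. 312.] side red 279 [0.5229 0.2032 0.1164] zrange [0.091 0.13 ] rect [array([0.5244, 0.1962]), array([0.0095, 0.0282]), np.float64(9.6225)]
[167. 327.] side red 104 [0.7098 0.2622 0.0867] zrange [0.077 0.094] rect [array([0.7113, 0.2605]), array([0.0092, 0.012 ]), np.float64(38.7159)]
side blue 104 [ 0.5781 -0.166   0.1265] zrange [0.118 0.129] rect [array([ 0.5781, -0.1744]), array([0.1751, 0.0064]), np.float64(89.1042)]
side deck 2774 [ 0.5346 -0.3785  0.1002] zrange [0.096 0.103] rect [array([ 0.6794, -1.1035]), array([0.9349, 2.2123]), np.float64(27.759)]
```

View pics/crop1.png

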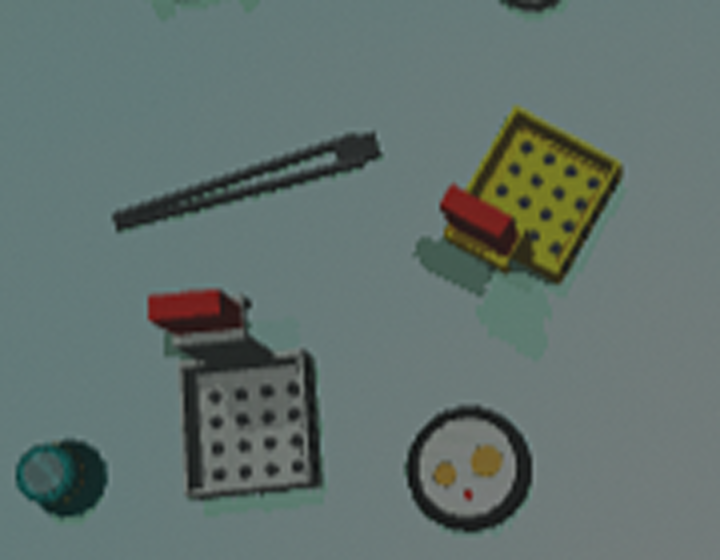

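The crop confirms the grey steel basket: its tab is at crop (187,310) and its perforated tray at (250,430). The yellow one is the decoy. Sizes, heights and the 36 mm tab offset all agree. Next I'll work out the move in tool axes.

```bash
cat >> h.py <<'E'
def delta(target,yawy):
    "shift in cm along tool axes, twist deg so tool y points at world angle yawy (mod 180)"
    s=bot.read_state();M=R.from_rotvec(s["tcp_rot"]).as_matrix()
    d=M.T@(np.array(target)-s["tool_pos"])*100
    a=np.degrees(np.arctan2(M[1,1],M[0,1])); t=(a-yawy+90)%180-90
    print("pos",s["tool_pos"].round(4),"yangle",a.round(2),"zaxis",M[:,2].round(3),"shift cm",d.round(2),"twist",t.round(1),"q",s["q"].round(2),"F",s["wrist_force"].round(2),"w",s["width"].round(3),"t",s["time"])
E
python3 - <<'E'
from h import *
delta([.5246,.1955,.2],9.3)
z=np.load("top0.npz");i,d,K,T=[z[k] for k in"idKT"]
# strip edges at plane z=.128 : notch gap pixels
P=cloud(d,K,T);hsv=cv2.cvtColor(i,cv2.COLOR_RGB2HSV)
b=(hsv[...,0]>100)&(hsv[...,0]<125)&(hsv[...,1]>140)&(P[...,1]<0)&(P[...,2]>.09)
for u in range(420,458):
    r=np.where(b[:,u])[0]
    if len(r): print(u,r.min(),r.max(),P[r.min():r.max()+1,u].round(3)[:,1:].tolist()[:3])
E
```

```text
Traceback (most recent call last):
  File "h.py", line 22, in delta
    print("pos",s["tool_pos"].round(4),"yangle",a.round(2),"zaxis",M[:,2].round(3),"shift cm",d.round(2),"twist",t.round(1),"q",s["q"].round(2),"F",s["wrist_force"].round(2),"w",s["width"].round(3),"t",s["time"])
                                                                                                                                                                                  ^^^^^^^^^^^^^^^^
AttributeError: 'float' object has no attribute 'round'
```

```bash
sed -i 's/s\["width"\].round(3)/round(s["width"],3)/' h.py
python3 - <<'E'
from h import *
delta([.5246,.1955,.2],9.3)
z=np.load("top0.npz");i,d,K,T=[z[k] for k in"idKT"]
P=cloud(d,K,T);hsv=cv2.cvtColor(i,cv2.COLOR_RGB2HSV)
b=(hsv[...,0]>100)&(hsv[...,0]<125)&(hsv[...,1]>140)&(P[...,1]<0)&(P[...,2]>.09)
for u in list(range(423,433))+list(range(444,455)):
    r=np.where(b[:,u])[0]
    if len(r): print(u,r.min(),r.max(),P[r.min():r.max()+1,u].round(3)[:,1:].tolist()[:3])
E
```

```text
pos [0.3041 0.6019 0.23  ] yangle 63.19 zaxis [-0.001 -0.002 -1.   ] shift cm [-38.01 -26.32   3.06] twist 53.9 q [ 1.07  0.26  1.61 -0.    1.27 -0.04] F [-0.66 -0.63  0.79] w 1.001 t 0.1
423 241 244 [[-0.151, 0.128], [-0.151, 0.128], [-0.151, 0.127]]
424 241 244 [[-0.153, 0.128], [-0.153, 0.126], [-0.153, 0.128]]
425 241 244 [[-0.154, 0.129], [-0.154, 0.128], [-0.154, 0.128]]
426 241 244 [[-0.156, 0.126], [-0.156, 0.127], [-0.156, 0.127]]
427 241 245 [[-0.157, 0.128], [-0.158, 0.126], [-0.158, 0.127]]
428 242 246 [[-0.161, 0.119], [-0.161, 0.119], [-0.161, 0.118]]
429 242 246 [[-0.163, 0.118], [-0.163, 0.117], [-0.163, 0.119]]
430 242 246 [[-0.164, 0.118], [-0.165, 0.116], [-0.164, 0.121]]
431 242 246 [[-0.165, 0.122], [-0.166, 0.118], [-0.166, 0.118]]
432 243 246 [[-0.167, 0.119], [-0.168, 0.118], [-0.168, 0.119]]
444 243 247 [[-0.188, 0.118], [-0.187, 0.118], [-0.187, 0.118]]
445 243 247 [[-0.189, 0.118], [-0.189, 0.118], [-0.189, 0.117]]
446 243 247 [[-0.191, 0.117], [-0.19, 0.119], [-0.19, 0.119]]
447 243 246 [[-0.192, 0.118], [-0.192, 0.117], [-0.192, 0.118]]
448 244 246 [[-0.194, 0.119], [-0.194, 0.117], [-0.194, 0.117]]
450 243 245 [[-0.194, 0.129], [-0.194, 0.128], [-0.194, 0.129]]
451 242 246 [[-0.197, 0.126], [-0.196, 0.127], [-0.196, 0.128]]
452 242 246 [[-0.198, 0.128], [-0.198, 0.127], [-0.198, 0.127]]
453 243 246 [[-0.199, 0.127], [-0.2, 0.126], [0.003, 0.849]]
454 243 246 [[-0.201, 0.128], [-0.201, 0.126], [-0.202, 0.126]]
```

>>> {"name": "step_arm", "arguments": {"motion": [[8.5,-2,-1.5,0,4],[8.5,-6,-4,0.5,11],[8.5,-10,-7,1,18],[8.5,-14,-9.7,1.5,25],[8.5,-18,-12.5,2,32],[8.5,-22,-15.3,2.5,39],[8.5,-26,-18,3,46],[8.5,-30,-20.8,3,51],[8.5,-33.5,-23.2,3,53.9],[8.5,-36,-25,3,53.9],[8.5,-37.5,-26,3,53.9],[8.5,-38,-26.3,3,53.9],[8.5,-38,-26.3,3,53.9],[8.5,-38,-26.3,3,53.9]], "force": 60}}

```text
time: 1.5
tool_pos: [0.5244, 0.1971, 0.201]
tcp_rot: [-2.033, -2.394, 0.0]
wrist_force: [-1.2, 0.3, -0.0]
width: 0.997
grip_force: 0.0
```

```bash
python3 - <<'E'
from h import *
i,d,K,T=cam("wrist");P=cloud(d,K,T);save("w1.png",i)
hsv=cv2.cvtColor(i,cv2.COLOR_RGB2HSV)
m=((hsv[...,0]<6)|(hsv[...,0]>174))&(hsv[...,1]>150)&(d>0)&(P[...,2]>.08)&(P[...,1]>.14)
p=P[m];print(len(p),p.mean(0),p[:,2].max());t=p[p[:,2]>p[:,2].max()-.003];print(cv2.minAreaRect(t[:,:2].astype(np.float32)))
delta([.5246,.1955,.096],9.3)
E
```

```text
654 [0.57184794 0.21158607 0.12787393] 0.30317866963984114
((0.5133775472640991, 0.21487271785736084), (0.030330372974276543, 0.00044341335888020694), 8.851502418518066)
pos [0.5243 0.1973 0.2011] yangle 9.36 zaxis [-0.001  0.    -1.   ] shift cm [-0.19  0.   10.51] twist 0.1 q [0.32 0.07 1.89 0.   1.19 0.15] F [0.11 0.94 0.05] w 0.995 t 1.55
```

View pics/w1.png

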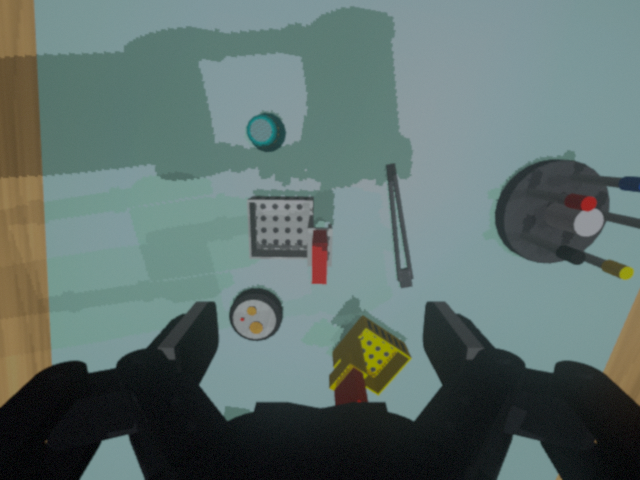

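The wrist view shows the steel basket's tab at (320,262), centred between the open fingers. The yellow decoy at (360,365) and holder at (255,315) are clear of the fingers' descent. Descending and gripping.

>>> {"name": "step_arm", "arguments": {"motion": [[8.5,-0.1,0,1.5,0],[8.5,-0.2,0,4,0],[8.5,-0.2,0,6.5,0],[8.5,-0.2,0,8.5,0],[8.5,-0.2,0,9.7,0],[8.5,-0.2,0,10.4,0],[5,-0.2,0,10.4,0],[3,-0.2,0,10.4,0],[2,-0.2,0,10.4,0],[0.5,-0.2,0,10.4,0],[0.5,-0.2,0,10.4,0],[0.5,-0.2,0,10.4,0],[0.5,-0.2,0,10.4,0],[0.5,-0.2,0,10.4,0]], "force": 60}}

```text
time: 2.95
tool_pos: [0.5256, 0.1945, 0.0983]
tcp_rot: [2.034, 2.394, 0.001]
wrist_force: [-1.0, 0.5, 6.1]
width: 0.106
grip_force: 59.0
```

>>> {"name": "step_arm", "arguments": {"motion": [[0.5,0,0,-0.3,0],[0.5,0,0,-0.8,0],[0.5,0,0,-2,0],[0.5,0,0,-4,0],[0.5,0,0,-7,0],[0.5,0,0,-10,0],[0.5,0,0,-13,0],[0.5,0,0,-15,0],[0.5,0,0,-16,0],[0.5,0,0,-16.3,0],[0.5,0,0,-16.3,0],[0.5,0,0,-16.3,0]]}}

```text
time: 4.15
tool_pos: [0.5244, 0.1941, 0.2587]
tcp_rot: [-2.033, -2.393, 0.004]
wrist_force: [0.1, -0.5, -1.8]
width: 0.107
grip_force: 58.5
```

```bash
python3 - <<'E'
from h import *
i,d,K,T=cam("side");save("s2.png",i)
delta([.5810,-.1765,.258],-.8)
E
```

```text
pos [0.5244 0.1941 0.2585] yangle 9.29 zaxis [-0.003 -0.001 -1.   ] shift cm [-37.49  -0.4    0.07] twist 10.1 q [0.31 0.03 1.82 0.   1.29 0.15] F [ 0.43 -1.04 -0.85] w 0.106 t 4.2
```

View pics/s2.png

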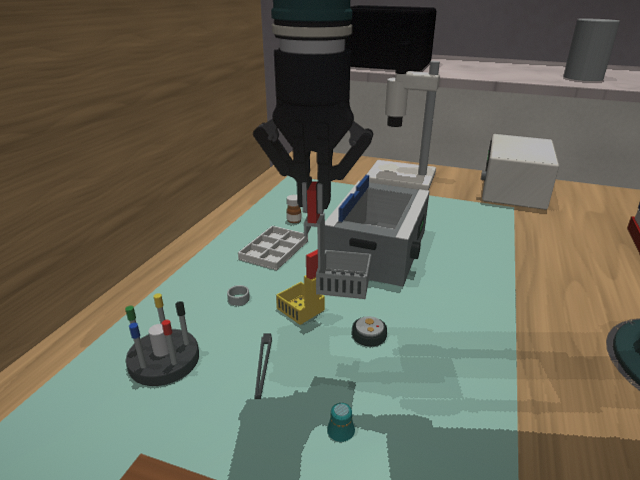

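The side view shows the steel basket lifted and level, with its tray at (345,273) and clear of the decoy. Carrying it over the tank.

>>> {"name": "step_arm", "arguments": {"motion": [[0.5,-0.5,0,0,0],[0.5,-2,0,0,0.6],[0.5,-4.5,0,0,1.5],[0.5,-7.5,-0.1,0,2.5],[0.5,-10.5,-0.1,0,3.5],[0.5,-13.5,-0.2,0,4.5],[0.5,-16.5,-0.2,0,5.5],[0.5,-19.5,-0.3,0,6.5],[0.5,-22.5,-0.3,0,7.5],[0.5,-25.5,-0.4,0,8.5],[0.5,-28.5,-0.4,0,9.3],[0.5,-31.5,-0.4,0,10.1],[0.5,-34,-0.4,0,10.1],[0.5,-36,-0.4,0,10.1],[0.5,-37,-0.4,0,10.1],[0.5,-37.5,-0.4,0,10.1],[0.5,-37.5,-0.4,0,10.1],[0.5,-37.5,-0.4,0,10.1],[0.5,-37.5,-0.4,0,10.1]]}}

```text
time: 6.1
tool_pos: [0.5818, -0.1754, 0.2603]
tcp_rot: [-2.236, -2.207, -0.0]
wrist_force: [0.5, 0.0, -1.6]
width: 0.105
grip_force: 58.4
```

```bash
cat > look.py <<'E'
from h import *
import sys
delta([.5795,-.1765,.258],-.8)
for n in("top","side","wrist"):
    i,d,K,T=cam(n);P=cloud(d,K,T);save(sys.argv[1]+n+".png",i)
    hsv=cv2.cvtColor(i,cv2.COLOR_RGB2HSV);h,s,v=hsv[...,0],hsv[...,1],hsv[...,2]
    near=(abs(P[...,0]-.56)<.1)&(abs(P[...,1]+.1765)<.12)&(d>0)
    for nm,m in(("red",((h<6)|(h>174))&(s>130)&near),("blue",(h>100)&(h<125)&(s>140)&near&(P[...,2]<.14)),
      ("trayrim",near&(s<70)&(P[...,2]<.27)&(P[...,2]>.135))):
        p=P[m]
        if len(p)>8: print(n,nm,len(p),p.min(0).round(4),p.max(0).round(4),p.mean(0).round(4),[np.round(x,4) for x in cv2.minAreaRect(p[:,:2].astype(np.float32))])
E
python3 look.py a; python3 - <<'E'
import cv2
a=cv2.imread('pics/awrist.png')[:300];cv2.imwrite('pics/a_both.png',cv2.resize(cv2.vconcat([cv2.imread('pics/atop.png')[200:340,340:520],]),None,fx=4,fy=4))
E
```

```text
pos [ 0.5818 -0.1754  0.2603] yangle -0.75 zaxis [-0.  0. -1.] shift cm [-0.11 -0.23  0.23] twist 0.1 q [-0.33  0.12  1.72  0.    1.3  -0.32] F [ 0.46  0.01 -1.63] w 0.105 t 6.1
top red 100 [ 0.5774 -0.1684  0.2515] [ 0.5885 -0.1601  0.3066] [ 0.5827 -0.1624  0.2787] [array([ 0.5831, -0.1641]), array([0.0078, 0.0115]), np.float64(84.6314)]
top blue 168 [ 0.5753 -0.2391  0.1018] [ 0.5838 -0.0864  0.1298] [ 0.5798 -0.1365  0.1258] [array([ 0.5797, -0.1628]), array([0.1527, 0.0066]), np.float64(89.0118)]
top trayrim 2077 [ 0.5163 -0.2023  0.1605] [ 0.5947 -0.1449  0.2699] [ 0.5514 -0.175   0.1795] [array([ 0.5555, -0.1739]), array([0.0568, 0.078 ]), np.float64(88.9925)]
side red 147 [ 0.5775 -0.1872  0.2511] [ 0.5884 -0.1564  0.2917] [ 0.5823 -0.1629  0.2713] [array([ 0.5831, -0.1717]), array([0.0109, 0.0307]), np.float64(0.6822)]
side blue 40 [ 0.5739 -0.2255  0.1026] [ 0.5816 -0.0861  0.1291] [ 0.5786 -0.1626  0.125 ] [array([ 0.5777, -0.1557]), array([0.1394, 0.0062]), np.float64(89.3284)]
side trayrim 1148 [ 0.5155 -0.2046  0.1612] [ 0.5996 -0.1426  0.2697] [ 0.5529 -0.1673  0.1937] [array([ 0.5576, -0.1735]), array([0.084 , 0.0621]), np.float64(0.2958)]
wrist red 2321 [ 0.5221 -0.1899  0.2569] [ 0.6357 -0.1606  0.3508] [ 0.581  -0.1718  0.2899] [array([ 0.5787, -0.1752]), array([0.0292, 0.1136]), np.float64(88.788)]
wrist blue 538 [ 0.5746 -0.1995  0.1176] [ 0.5812 -0.0887  0.1309] [ 0.578  -0.1437  0.1251] [array([ 0.5778, -0.1441]), array([0.1108, 0.0053]), np.float64(89.2373)]
wrist trayrim 8905 [ 0.5138 -0.2036  0.1622] [ 0.5984 -0.1461  0.2699] [ 0.5435 -0.1746  0.1816] [array([ 0.5562, -0.1751]), array([0.0571, 0.0842]), np.float64(89.0452)]
```

View pics/awrist.png

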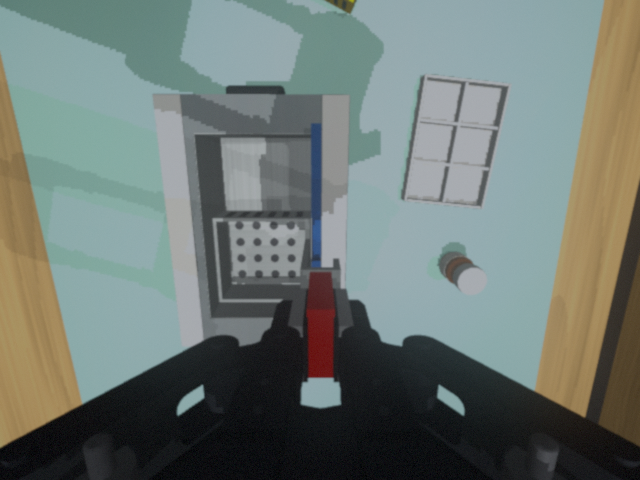

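The wrist view shows the held basket over the tank, with its tray at (262,258) and tab at (320,325). The strip is at (317,190), with the notch's near edge around row 265. I'll correct by about −2 mm in y and −3.5 mm in x, then check tilt and position.

>>> {"name": "step_arm", "arguments": {"motion": [[0.5,-0.1,-0.15,0.5,0],[0.5,-0.15,-0.3,1.2,0],[0.5,-0.15,-0.33,1.8,0],[0.5,-0.15,-0.33,2,0],[0.5,-0.15,-0.33,2,0],[0.5,-0.15,-0.33,2,0],[0.5,-0.15,-0.33,2,0]]}}

```text
time: 6.95
tool_pos: [0.5788, -0.1779, 0.2406]
tcp_rot: [2.237, 2.205, 0.0]
wrist_force: [-0.9, -0.2, -1.8]
width: 0.106
grip_force: 58.4
```

```bash
cat > m.py <<'E'
from h import *
delta([.5795,-.1765,.258],-.8)
s=bot.read_state();zb=s["tool_pos"][2]-.0998
for n in("top","wrist","side"):
    i,d,K,T=cam(n);P=cloud(d,K,T);save("b"+n+".png",i)
    hsv=cv2.cvtColor(i,cv2.COLOR_RGB2HSV);h,sa=hsv[...,0],hsv[...,1]
    near=(abs(P[...,0]-.56)<.1)&(abs(P[...,1]+.1765)<.12)&(d>0)
    q=P[near&(sa<70)&(P[...,2]>zb-.008)&(P[...,2]<zb+.045)&(P[...,0]<.573)]
    f=q[q[:,2]<zb+.008]; 
    if len(f)>20: A=np.c_[f[:,:2]-[.54,-.175],np.ones(len(f))];print(n,"floor plane",np.linalg.lstsq(A,f[:,2],rcond=None)[0].round(4),len(f))
    r=q[q[:,2]>zb+.022]; 
    if len(r)>20: print(n,"rim",[np.round(x,4) for x in cv2.minAreaRect(r[:,:2].astype(np.float32))],np.percentile(r,[1,99],axis=0).round(4).tolist(),len(r))
    c=P[near&(((h<6)|(h>174))&(sa>130))&(P[...,2]<.31)&(abs(P[...,0]-.58)<.012)]
    if len(c): print(n,"tab",np.percentile(c,[2,98],axis=0).round(4).tolist())
    b=P[near&(h>100)&(h<125)&(sa>140)&(P[...,2]<.14)]
    t=b[b[:,2]>.1245];lo=b[(b[:,2]>.114)&(b[:,2]<.1215)]
    print(n,"strip top x at -.1765 ",np.polyfit(t[:,1]+.1765,t[:,0],1).round(4)); y=np.sort(t[:,1]); print("  +y part",y[y>-.1765].min() if (y>-.1765).any() else 0,"-y part",y[y<-.1765].max() if (y<-.1765).any() else 0, "notch floor y",np.percentile(lo[:,1],[0,100]) if len(lo) else 0)
E
python3 m.py
```

```text
pos [ 0.5788 -0.1779  0.2406] yangle -0.81 zaxis [ 0.001 -0.    -1.   ] shift cm [ 0.14  0.06 -1.74] twist -0.0 q [-0.34  0.13  1.75  0.    1.27 -0.33] F [-0.88 -0.2  -1.79] w 0.106 t 6.95
top floor plane [-0.0035  0.0034  0.1449] 1048
top rim [array([ 0.5432, -0.1762]), array([0.0575, 0.0592]), np.float64(89.6504)] [[0.5137, -0.2048, 0.163], [0.5726, -0.1479, 0.1844]] 390
top tab [[0.5747, -0.1705, 0.2321], [0.5848, -0.1628, 0.2803]]
top strip top x at -.1765  [0.0127 0.5797]
  +y part -0.15468349351693933 -y part 0 notch floor y 0
wrist floor plane [-0.0023 -0.0047  0.1465] 4759
wrist rim [array([ 0.5411, -0.1772]), array([0.0568, 0.0605]), np.float64(88.9995)] [[0.5115, -0.205, 0.163], [0.5715, -0.1488, 0.1755]] 2002
wrist tab [[0.5735, -0.1908, 0.2535], [0.5827, -0.1636, 0.2737]]
wrist strip top x at -.1765  [0.0069 0.5777]
  +y part -0.12891811317988985 -y part 0 notch floor y [-0.19261575 -0.16844069]
side floor plane [-0.0071  0.0075  0.1456] 116
side rim [array([ 0.5423, -0.1759]), array([0.0621, 0.0595]), np.float64(87.8575)] [[0.5129, -0.2054, 0.1629], [0.5724, -0.146, 0.1848]] 397
side tab [[0.5747, -0.1811, 0.2319], [0.5841, -0.1613, 0.2721]]
side strip top x at -.1765  [0.0156 0.5786]
  +y part -0.15167329305211352 -y part 0 notch floor y [-0.19247114 -0.17158408]
```

The basket is level and aligned with the strip and notch within about 1 mm in all three views. Lowering.

>>> {"name": "step_arm", "arguments": {"motion": [[0.5,0,0,0.5,0],[0.5,0,0,1.2,0],[0.5,0,0,2,0],[0.5,0,0,3,0],[0.5,0,0,4,0],[0.5,0,0,5,0],[0.5,0,0,6,0],[0.5,0,0,7,0],[0.5,0,0,7.5,0],[0.5,0,0,7.8,0],[0.5,0,0,8,0],[0.5,0,0,8,0],[0.5,0,0,8,0]]}}

```text
time: 8.4
tool_pos: [0.5789, -0.1779, 0.1608]
tcp_rot: [2.236, 2.205, 0.001]
wrist_force: [0.2, 0.2, -1.2]
width: 0.106
grip_force: 58.4
```

```bash
python3 m.py; python3 - <<'E'
import cv2
a=cv2.imread('pics/btop.png')[215:315,350:510];b=cv2.imread('pics/bside.png')[130:290,300:460]
a=cv2.resize(a,(640,400));b=cv2.resize(b,(400,400));cv2.imwrite('pics/pair.png',cv2.resize(cv2.hconcat([a,b]),(800,308)))
E
```

```text
pos [ 0.5789 -0.1779  0.1608] yangle -0.8 zaxis [ 0.001 -0.    -1.   ] shift cm [ 0.14  0.06 -9.72] twist -0.0 q [-0.34  0.19  1.83  0.    1.12 -0.33] F [ 0.16  0.2  -1.22] w 0.106 t 8.4
top floor plane [ 0.0074 -0.0215  0.0648] 826
top rim [array([ 0.5164, -0.1297]), array([0.1463, 0.113 ]), np.float64(89.8685)] [[0.4605, -0.1841, 0.0837], [0.572, -0.0583, 0.1028]] 2145
top tab [[0.5759, -0.1689, 0.1558], [0.5855, -0.1626, 0.1918]]
top strip top x at -.1765  [0.0179 0.5793]
  +y part -0.15789179878955661 -y part 0 notch floor y [-0.16715852 -0.15940318]
wrist floor plane [ 0.0665 -0.0182  0.0662] 7093
wrist rim [array([ 0.5165, -0.1719]), array([0.2308, 0.113 ]), np.float64(89.9807)] [[0.4605, -0.2749, 0.084], [0.5713, -0.058, 0.103]] 25975
wrist tab [[0.5736, -0.1908, 0.167], [0.5827, -0.1637, 0.194]]
wrist strip top x at -.1765  [0.0138 0.5772]
  +y part -0.13732429155391668 -y part -0.23871462731003934 notch floor y 0
side floor plane [ 0.009  -0.0108  0.0623] 590
side rim [array([ 0.5165, -0.1746]), array([0.2361, 0.113 ]), np.float64(89.9923)] [[0.4609, -0.2893, 0.0834], [0.572, -0.0584, 0.1022]] 2297
side tab [[0.575, -0.1807, 0.1528], [0.5843, -0.1614, 0.192]]
side strip top x at -.1765  [0.0298 0.5784]
  +y part -0.1509005408546894 -y part -0.2220628070973394 notch floor y [-0.17272895 -0.17272895]
```

View pics/pair.png

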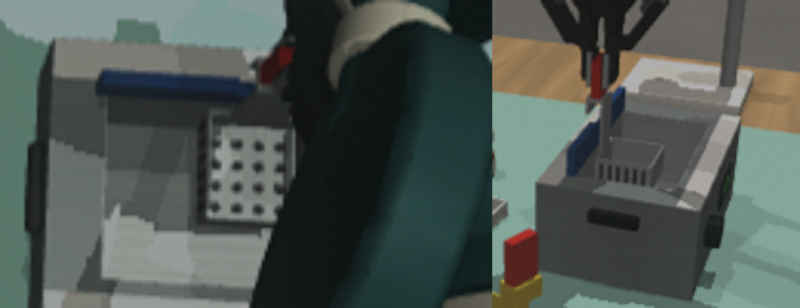

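The pair shows the basket inside the tank with the hook still above the strip; force readings show no contact. Lowering slowly onto the notch with a 0.7 mm x trim.

>>> {"name": "step_arm", "arguments": {"motion": [[0.5,0,-0.07,0.1,0],[0.5,0,-0.07,0.3,0],[0.5,0,-0.07,0.5,0],[0.5,0,-0.07,0.7,0],[0.5,0,-0.07,0.9,0],[0.5,0,-0.07,1.1,0],[0.5,0,-0.07,1.3,0],[0.5,0,-0.07,1.5,0],[0.5,0,-0.07,1.6,0],[0.5,0,-0.07,1.6,0]]}}

```text
time: 9.55
tool_pos: [0.5778, -0.1777, 0.144]
tcp_rot: [-2.237, -2.206, 0.0]
wrist_force: [-0.9, 0.5, -1.7]
width: 0.108
grip_force: 58.4
```

>>> {"name": "step_arm", "arguments": {"motion": [[0.5,0,0,0.1,0],[0.5,0,0,0.2,0],[0.5,0,0,0.3,0],[0.5,0,0,0.3,0]]}}

```text
time: 9.95
tool_pos: [0.5778, -0.1777, 0.1411]
tcp_rot: [-2.237, -2.206, 0.0]
wrist_force: [0.4, -0.3, -1.4]
width: 0.11
grip_force: 58.4
```

No contact 2 mm below the plain-edge height, so the hook is in the notch. Continuing down.

>>> {"name": "step_arm", "arguments": {"motion": [[0.5,0,0,0.1,0],[0.5,0,0,0.2,0],[0.5,0,0,0.3,0],[0.5,0,0,0.4,0],[0.5,0,0,0.5,0],[0.5,0,0,0.55,0],[0.5,0,0,0.55,0]]}}

```text
time: 10.65
tool_pos: [0.5778, -0.1777, 0.1357]
tcp_rot: [-2.237, -2.206, 0.0]
wrist_force: [0.1, 0.3, -1.5]
width: 0.109
grip_force: 58.4
```

>>> {"name": "step_arm", "arguments": {"motion": [[0.5,0,0,0.05,0],[0.5,0,0,0.1,0],[0.5,0,0,0.15,0],[0.5,0,0,0.15,0]]}}

```text
time: 11.05
tool_pos: [0.5778, -0.1777, 0.1342]
tcp_rot: [-2.237, -2.206, 0.0]
wrist_force: [-0.9, 0.7, -1.1]
width: 0.106
grip_force: 58.4
```

>>> {"name": "step_arm", "arguments": {"motion": [[0.5,0,0,0.05,0],[0.5,0,0,0.1,0],[0.5,0,0,0.1,0],[0.5,0,0,0.1,0]]}}

```text
time: 11.45
tool_pos: [0.5779, -0.1778, 0.1333]
tcp_rot: [-2.237, -2.206, 0.0]
wrist_force: [1.5, -0.9, -1.1]
width: 0.11
grip_force: 58.4
```

>>> {"name": "step_arm", "arguments": {"motion": [[0.5,0,0,0.04,0],[0.5,0,0,0.08,0],[0.5,0,0,0.08,0],[0.5,0,0,0.08,0]]}}

```text
time: 11.85
tool_pos: [0.5779, -0.1777, 0.1325]
tcp_rot: [-2.237, -2.206, 0.0]
wrist_force: [-0.3, -0.3, -1.0]
width: 0.105
grip_force: 58.4
```

>>> {"name": "step_arm", "arguments": {"motion": [[0.5,0,0,0.04,0],[0.5,0,0,0.08,0],[0.5,0,0,0.08,0],[0.5,0,0,0.08,0]]}}

```text
time: 12.25
tool_pos: [0.578, -0.1778, 0.1323]
tcp_rot: [2.237, 2.206, 0.0]
wrist_force: [-2.0, 0.7, 4.6]
width: 0.107
grip_force: 59.3
```

Firm but gentle contact (about 6 N) at the home height. Opening the fingers slowly.

>>> {"name": "step_arm", "arguments": {"motion": [[1.0,0,0,-0.03,0],[1.1,0,0,-0.04,0],[1.3,0,0,-0.04,0],[1.6,0,0,-0.04,0],[2.0,0,0,-0.04,0],[2.6,0,0,-0.04,0],[3.4,0,0,-0.04,0],[4.2,0,0,-0.04,0],[5,0,0,-0.04,0],[5,0,0,-0.04,0],[5,0,0,-0.04,0]], "force": 20}}

```text
time: 13.35
tool_pos: [0.5779, -0.1778, 0.1321]
tcp_rot: [2.237, 2.206, -0.0]
wrist_force: [-0.3, 0.8, -0.5]
width: 0.582
grip_force: 0.0
```

```bash
python3 m.py|grep -v strip; python3 - <<'E'
import cv2
b=cv2.imread('pics/bside.png')[120:290,290:470]
cv2.imwrite('pics/s3.png',cv2.resize(b,None,fx=3.4,fy=3.4))
E
```

```text
pos [ 0.5779 -0.1778  0.1321] yangle -0.8 zaxis [ 0. -0. -1.] shift cm [  0.13   0.16 -12.59] twist -0.0 q [-0.34  0.21  1.86 -0.    1.07 -0.33] F [-0.34  0.78 -0.45] w 0.582 t 13.35
top floor plane [ 0.0442 -0.0001  0.0347] 682
top rim [array([ 0.5166, -0.1214]), array([0.1127, 0.1279]), np.float64(0.1064)] [[0.4614, -0.1834, 0.0551], [0.5729, -0.0604, 0.0762]] 143
top tab [[0.5739, -0.1749, 0.123], [0.5822, -0.1626, 0.1645]]
  +y part -0.1577275986468916 -y part 0 notch floor y [-0.16140017 -0.15968557]
wrist floor plane [0.053  0.0057 0.0361] 7428
wrist rim [array([ 0.5231, -0.1781]), array([0.1708, 0.0976]), np.float64(89.0642)] [[0.4743, -0.2623, 0.0545], [0.571, -0.0923, 0.077]] 7318
wrist tab [[0.5712, -0.191, 0.143], [0.58, -0.1636, 0.1652]]
  +y part -0.15602219453932942 -y part -0.2180436601960526 notch floor y 0
side floor plane [ 0.0068 -0.0103  0.0336] 555
side rim [array([ 0.5166, -0.1619]), array([0.1125, 0.2082]), np.float64(0.165)] [[0.462, -0.264, 0.0547], [0.5726, -0.0589, 0.0769]] 1034
side tab [[0.5728, -0.1905, 0.1252], [0.582, -0.161, 0.1639]]
  +y part -0.1545775960360034 -y part -0.20834365955056489 notch floor y [-0.08760217 -0.08598057]
```

View pics/s3.png

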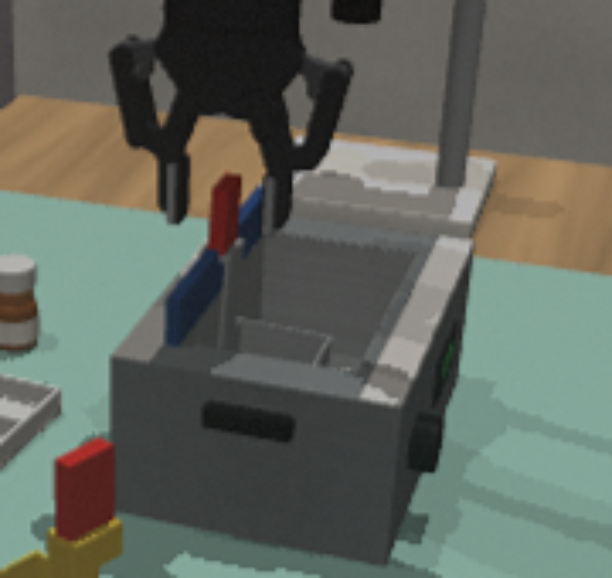

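The crop shows the fingers open and clear of the red tab (226,212), with the hook down in the notch of the blue strip and the basket hanging in the tank. Tab top at about 0.164 puts the origin at about 0.034–0.035, which is home. Retreating straight up.

>>> {"name": "step_arm", "arguments": {"motion": [[5,0,0,-0.5,0],[5,0,0,-2,0],[5,0,0,-4,0],[5,0,0,-7,0],[5,0,0,-10,0],[5,0,0,-13,0],[5,0,0,-14,0],[5,0,0,-14,0],[5,0,0,-14,0],[5,0,0,-14,0],[5,0,0,-14,0],[5,0,0,-14,0]]}}

```text
time: 14.7
tool_pos: [0.5773, -0.1776, 0.2706]
tcp_rot: [-2.235, -2.204, 0.002]
wrist_force: [0.9, 1.2, -1.2]
width: 0.587
grip_force: 0.0
```

```bash
python3 - <<'E'
from h import *
for n in("wrist","side"):
    i,d,K,T=cam(n);P=cloud(d,K,T);hsv=cv2.cvtColor(i,cv2.COLOR_RGB2HSV);h,sa=hsv[...,0],hsv[...,1]
    c=P[((h<6)|(h>174))&(sa>130)&(abs(P[...,0]-.58)<.02)&(abs(P[...,1]+.177)<.03)&(P[...,2]<.2)]
    t=c[c[:,2]>c[:,2].max()-.005];print(n,"tab top z",np.percentile(c[:,2],[2,90,98]).round(4),"top",np.percentile(t,[3,97],axis=0).round(4).tolist(),
      "x-z slope",np.polyfit(c[:,2],c[:,0],1)[0].round(3))
    f=P[(abs(P[...,0]-.54)<.018)&(abs(P[...,1]+.177)<.018)&(P[...,2]<.045)&(P[...,2]>.03)&(sa<70)]
    if len(f)>20: A=np.c_[f[:,:2]-[.54,-.177],np.ones(len(f))];print("floor",np.linalg.lstsq(A,f[:,2],rcond=None)[0].round(4),len(f))
E
```

```text
wrist tab top z [0.1626 0.165  0.1654] top [[0.5715, -0.1907, 0.1629], [0.5805, -0.1643, 0.1653]] x-z slope 0.493
floor [ 0.0414 -0.0002  0.0366] 1052
side tab top z [0.1244 0.1629 0.1637] top [[0.5727, -0.1885, 0.1598], [0.5816, -0.161, 0.1639]] x-z slope 0.006
```

```bash
python3 -c "
from workcell import bot
print(bot.finish_job())"
```

```text
the job is handed in; nothing more can be done
None
```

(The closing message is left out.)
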